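# Lock the pump shaft on its flat

### The arm

A 6-joint arm with a two-finger parallel gripper is mounted at the origin on the work surface. World frame = base frame: x ahead of the robot, y to its left, z up, the work surface at z = 0. Lengths are in mm, angles in rad, forces in N, time in s.
With the tool pointing down it reaches from about 400 to 925 mm from the base axis. Payload 12.5 kg.
Tool frame: the origin (TCP) lies midway between the tips of the shut fingers; the grasp point (between the pads) lies 19 mm behind it (env.pinch_z is the z of the grasp point in the tool frame, in mm); z points along the fingers, y is the line along which they close (so a half turn about z gives the same grasp; the last joint's range is limited). The gripper opens to 95 mm and grips with 3 to 60 N. Pads are 20 mm wide; open, the fingers measure 119 mm over their backs; the gripper's body (75 mm by 180 mm) begins 59 mm behind the grasp point.
Start: joints at [1.225, 0.491, 1.559, -0, 1.092, -0.106], TCP at [148.424, 607.138, 214.661] pointing down, gripper open.
Joint ranges: [-3.1, 3.1], [-0.84, 2.19], [0.05, 2.79], [-1.13, 4.28], [0.06, 2.93], [-2.69, 2.69]. Speed limits (rad/s): [2.22, 2.22, 2.79, 3.14, 3.14, 3.14].

### API

Orientations are given as [roll, pitch, yaw] about the fixed x, y, z axes, in that order (R = Rz(yaw) Ry(pitch) Rx(roll)).
In Python, from cell import env, eyes gives the robot as it stands.
- The arm moves only by the shell command python3 -m inch 'ROWS'. ROWS is JSON, a list of rows, each a list of 3 entries, a list of its own where there are three numbers: the shift along the tool's x, y, z in units of 60 mm (1.0 is 60 mm), then the turn about the tool's z in units of 5 degrees (1.0 is 5 degrees), then the closure, from -1 (fully open) to 1 (shut). In form: [[[tx, ty, tz], turn, claw], ...]. A call has exactly 10 rows; each row shifts and turns the commanded pose from where the row before left it, along the tool's axes as they then stand; what a row does not reach is not made up. A row lasts 1/8 s, in which the tool goes at most 62.5 mm and 10.7 degrees, less where a joint would pass 70% of its speed; a pose out of reach is approached as far as the arm can. A call is refused whole if a number of a shift passes 1 or a number of a turn 1, either way. A call with a gripper value outside its range is refused whole. The fingers move at their own pace and stop on an object; the grip force is fixed at half the most. Time passes only in rows, so rows that do not move let the fingers close, or fill a call up. It gives the time, the measured TCP pose, the force, the opening and the grip force at its end, in the units of the state.
- env.state(): the state, without advancing time (a new reading comes with each control period).
- eyes.read_camera(name): name is "side" or "top"; returns a dict with "pixels" (384x512x3 uint8, red, green, blue), "fx", "fy", "cx", "cy" (pixels), "extrinsics" (4x4, takes a point from world to camera coordinates). Camera axes: x right, y down, z forward; pixel columns grow to the right and rows downward; lengths in mm; the calibration is good to about 2 mm. A picture is of the moment at which its call begins. There is no depth.
- env.job_done(): hands the job in; it is judged then, once.
Trained networks look in a picture, given as the dict that the camera call returned (one of the last four; its "shot" number tells which), for a name from the list of things; names that differ only in an ending like _2 or _b are one class to them, and where a whole thing is asked for, a point or a joint stands for the part that bears it (a point fixed in the world has none). Each returns a list of dicts, best first, with "score" (0 to 1); they miss things now and then, are a little off and sometimes report something else, mostly with a low value. They report only what shows in the picture. A call takes as long as a camera call. They do not tell look-alikes from the thing itself.
- eyes.boxes_of(name, picture): "centre" ([row, column] in pixels, amid what is visible of it).
- eyes.cut_out(name, picture): "mask" (384x512 bool, what is visible of it) and "centre" ([row, column] in pixels, amid what is visible of it).
- eyes.spot_point(name, picture): "centre" ([row, column] in pixels: a listed point, or the origin of a listed thing).
The state is a dict: "t": time; "joints": joint angles; "qvel": joint speeds; "tau": joint torques, N m; "eef_pos": TCP position; "tcp_rot": TCP orientation; "ft_force": force on the tool from outside, world axes, zero at the start; "moment": the same for the moment, N m; "opening": opening from 0.0 (shut) to 1.0 (fully open); "grip_force": force on a finger pad.
Only numpy, scipy, OpenCV 4.12 (cv2) and the standard library are available. Lean on these libraries where they do the work, as an engineer would, in place of code of your own. Each camera call takes 0.05 s, during which the arm holds its last target. There are 200 camera calls.

### The job

Swing the lever of the dosing-pump drive until the yellow flat of its shaft faces straight up at the lock screw. Then take the red T-handle hex key from its holder, seat it fully in the lock screw and tighten clockwise until the screw bears firmly on the flat (the torque felt on the key rises about 0.2 N m above what turns it freely; 0.35 would bruise the shaft), and leave the key standing in the screw, without disturbing the can, the bottle or the cup.

Things in the scene. Friction and masses are not known exactly. Their poses are not given: they have to be found in the camera images.
- drive: The fixed pump drive: white base plate 100 x 230 x 12 mm with, from -y to +y, a white motor box (95 mm high), an aluminium hub (60 mm round) with the lock screw on top, a grey bearing block (74 mm high) and the shaft's lever. The shaft runs along the drive's y, 60 mm above its origin, which lies on the table under the shaft. z up, x across the shaft.
- shaft: The steel D-shaft (24 mm thick), turns about the drive's y up to 1.4 rad either way. Its one flat (13 mm wide, 10 mm from the axis, painted yellow, seen beside the hub) faces the shaft's own +z: when that points straight up the flat faces the lock screw. It starts leaning 0.5 to 1.1 rad towards the drive's -x. Origin on its axis. Turns stiffly (0.3 N m) and stays where it is left.
- lever_grip (a point): Centre of the grey round knob (20 mm thick, 22 mm long along the drive's y) on the shaft's lever, 75 mm from the shaft's axis along the shaft's +z and 75 mm from the drive's origin along its +y. It can be pinched across its ends and led along the arc; moving it takes about 4 N.
- screw: The lock screw: a dark steel head 34 mm across with a 14 mm hex socket 18 mm deep, upright on the hub, 55 mm from the drive's origin along -y. Origin in the centre of the socket's mouth, 122 mm above the table at the start; z up. Flats of the socket face its x and every 60 degrees from it; corners lie 30 degrees from x. At the start its x lies along the drive's x.
- socket_floor (a point): Centre of the socket's floor, 18 mm below its mouth (the key's origin when seated). Turned clockwise from above, the screw feeds down 8 mm per rad at a steady 0.2 to 0.5 N m until its nose meets the shaft; how far that is (0.3 to 0.95 rad) cannot be seen. Then torque grows some 2 N m per rad: 0.1 more just holds, 0.2 is right, 0.35 bruises. It stays put.
- key: The T-handle hex key, upright in the holder at the start, 160 g. Origin at the lower end of its 14 mm hex shank, z up; the last 4 mm taper to a 6 mm point. Hex corners lie along the key's x and every 60 degrees; play in the socket is about 0.9 mm and 0.2 rad each way. The red crossbar (80 mm along x, 16 x 16) is centred 103 mm above the origin.
- key_bar (a point): Centre of the key's red crossbar.
- holder: Black fixed block 70 x 70 x 55 mm with a round hole (19 mm across, 45 mm deep) in the top from which the key is drawn straight up. Origin at the centre of its underside.
- can: Bystander: blue drinks can, 62 mm across, 115 mm high, loose. Origin at its base.
- reagent: Bystander: amber reagent bottle, 72 mm across, 150 mm high, loose. Origin at its base.
- cup: Bystander: white cup, 70 mm across, 80 mm high, loose. Origin at its base.
Mind the look-alikes: they are no part of the job. What is meant by the key is not green, and is the larger of those in its own colour.

How it is judged:
By the outcome, as a careful person would: the job done as asked, in the order asked, and still so for the second after the job is handed in, with the robot touching nothing.
It also fails if it takes over 72 s, if anything falls off the work surface, if the arm or the gripper's body presses on something with over 40 N, if the wrist force passes 120 N, or if a joint passes its speed limit or range.

## Working session

There is one attempt and no reset: what is moved stays moved. The work goes in short steps, Python scripts to look and compute and a shell command to move; the robot and the scene stay as the last step left them, time stands still between calls to the robot, and variables do not carry over. Pictures are saved under pics/ and viewed, at most 10 in all, crops included, and the job is handed in when it is done.

```bash
ls; mkdir -p pics; cat > h.py <<'E'
from cell import env, eyes
import numpy as np, cv2
from scipy.spatial.transform import Rotation as R
def shot(n,f=None):
    p=eyes.read_camera(n)
    if f: cv2.imwrite('pics/'+f,cv2.cvtColor(p['pixels'],cv2.COLOR_RGB2BGR))
    return p
def P(p):
    K=np.array([[p['fx'],0,p['cx']],[0,p['fy'],p['cy']],[0,0,1]]);return K@np.array(p['extrinsics'])[:3]
def tri(a,ca,b,cb):
    x=cv2.triangulatePoints(P(a),P(b),np.array([ca[1],ca[0]],float),np.array([cb[1],cb[0]],float));return (x[:3]/x[3]).ravel()
def proj(p,X):
    v=P(p)@np.append(X,1);return v[1]/v[2],v[0]/v[2]
def ray(p,c,z):
    M=P(p);A=M[:,[0,1,3]].copy();A[:,2]+=M[:,2]*z;v=np.linalg.solve(A,[c[1],c[0],1]);return v[:2]/v[2]
E
cat > a.py <<'E'
from h import *
np.set_printoptions(precision=1,suppress=True)
s=shot('side','s0.png');t=shot('top','t0.png')
for n in ['drive','shaft','lever_grip','screw','socket_floor','key','key_bar','holder','can','reagent','cup']:
    for nm,p in (('s',s),('t',t)):
        print(n,nm,[(np.round(d['centre']).tolist(),round(d['score'],2)) for d in eyes.spot_point(n,p)[:4]])
print(env.state(),env.pinch_z)
for p in (s,t): print(np.array(p['extrinsics']),p['fx'],p['cx'],p['cy'])
a=np.hstack([s['pixels'],t['pixels']]);
E
python3 a.py
```

```text
pics
drive s [([194.0, 222.0], 0.89)]
drive t [([160.0, 347.0], 0.73), ([233.0, 235.0], 0.67), ([231.0, 235.0], 0.49)]
shaft s [([187.0, 220.0], 0.83), ([278.0, 328.0], 0.37), ([197.0, 225.0], 0.35)]
shaft t [([226.0, 233.0], 0.93)]
lever_grip s [([153.0, 201.0], 0.85), ([135.0, 188.0], 0.4), ([191.0, 226.0], 0.16)]
lever_grip t [([243.0, 204.0], 0.66), ([230.0, 256.0], 0.48)]
screw s [([184.0, 227.0], 0.45)]
screw t [([228.0, 255.0], 0.54), ([230.0, 258.0], 0.49)]
socket_floor s [([192.0, 227.0], 0.7)]
socket_floor t [([230.0, 258.0], 0.59)]
key s [([295.0, 282.0], 0.74), ([310.0, 232.0], 0.67), ([361.0, 239.0], 0.58), ([194.0, 225.0], 0.32)]
key t [([256.0, 401.0], 0.87), ([212.0, 356.0], 0.59), ([251.0, 360.0], 0.48)]
key_bar s [([344.0, 237.0], 0.96), ([288.0, 232.0], 0.66), ([286.0, 281.0], 0.64)]
key_bar t [([256.0, 413.0], 0.77), ([248.0, 369.0], 0.58), ([201.0, 363.0], 0.51)]
holder s [([314.0, 231.0], 0.92)]
holder t [([248.0, 362.0], 0.85)]
can s [([194.0, 301.0], 0.97)]
can t [([155.0, 254.0], 0.97), ([240.0, 202.0], 0.58)]
reagent s [([280.0, 330.0], 0.56)]
reagent t [([163.0, 346.0], 0.97)]
cup s [([138.0, 188.0], 0.91)]
cup t [([252.0, 132.0], 0.58)]
{'t': 1.2, 'joints': array([ 1.2,  0.5,  1.6,  0. ,  1.1, -0.1]), 'qvel': array([ 0.,  0., -0., -0.,  0.,  0.]), 'tau': array([ -0. , -61.2, -25.8,   0.1,   0. ,  -0. ]), 'eef_pos': array([148.4, 607.1, 214.7]), 'tcp_rot': array([ 3.1, -0. ,  2.9]), 'ft_force': array([ 0.2,  0. , -0.6]), 'moment': array([ 0. , -0. ,  0.1]), 'grip_force': 0.0, 'opening': 0.997009843043794} -18.8
[[   1.    -0.2   -0.  -611. ]
 [  -0.2   -0.7   -0.6  199.4]
 [   0.2    0.6   -0.8 1151. ]
 [   0.     0.     0.     1. ]] 447.10124305257716 256.8962681543909 186.34362554517782
[[   0.    -1.    -0.    18.9]
 [  -1.    -0.    -0.2  642.5]
 [   0.2    0.    -1.  1209.3]
 [   0.     0.     0.     1. ]] 474.5359136834408 254.56746631514895 197.24455867095648
```

View pics/s0.png

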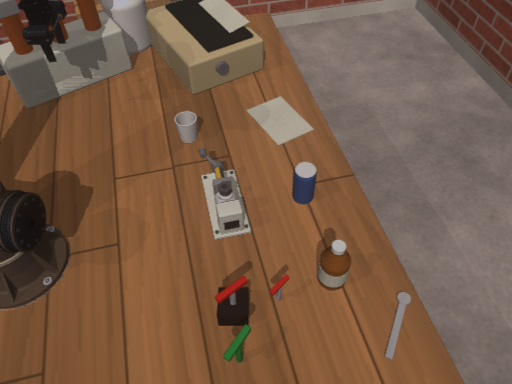

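View pics/t0.png

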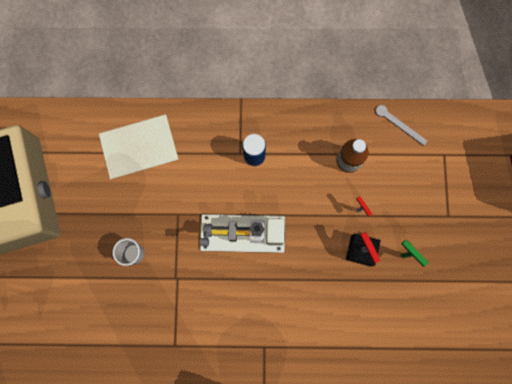

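The side and top images show three key candidates: large red in the holder (side 288,232; top 248,369), small red (side 286,281; top 201,363) and green (side 344,237; top 256,413). I choose the large red one in the holder. The drive is at top (232,242), with its lever at the left end.

```bash
cat > b.py <<'E'
from h import *
np.set_printoptions(precision=1,suppress=True)
s=shot('side');t=shot('top')
for n,a,b in [('key_bar',(288,232),(248,369)),('lever',(153,201),(243,204)),('floor',(192,227),(230,258)),('screw',(184,227),(229,256)),('drive',(194,222),(232,235)),('shaft',(187,220),(226,233)),('holder',(314,231),(248,362)),('key',(310,232),(251,360)),('can',(194,301),(155,254)),('reag',(280,330),(163,346)),('cup',(138,188),(252,132))]:
    x=tri(s,a,t,b); print(n,x,np.round(proj(s,x)),np.round(proj(t,x)))
c=[]
for p,r,q in ((s,130,185),(t,195,195),(s,260,205),(t,190,330)):
    c.append(cv2.resize(p['pixels'][r:r+ (110 if q==185 else 75 if q!=330 else 90),q:q+100][:75],None,fx=4,fy=4,interpolation=cv2.INTER_CUBIC))
im=np.vstack([np.hstack(c[:2]),np.hstack(c[2:])])
cv2.imwrite('pics/c1.png',im[:,:,::-1])
for p in (t,s):
  hsv=cv2.cvtColor(p['pixels'],cv2.COLOR_RGB2HSV)
  m=((hsv[...,0]<6)|(hsv[...,0]>174))&(hsv[...,1]>190)&(hsv[...,2]>90)
  n,l,st,ce=cv2.connectedComponentsWithStats(m.astype(np.uint8))
  for i in range(1,n):
    if st[i,4]>25: print(st[i],cv2.minAreaRect(np.argwhere(l==i).astype(np.float32)))
E
python3 b.py
```

```text
key_bar [ 506.6 -263.9  114.4] [288. 231.] [247. 369.]
lever [512.4 147.9 126.6] [153. 201.] [243. 204.]
floor [552.   13.9 102.3] [192. 226.] [229. 258.]
screw [553.   18.8 127.9] [184. 225.] [227. 256.]
drive [550.7  76.7  21.9] [194. 223.] [233. 235.]
shaft [556.2  80.4  50.9] [186. 224.] [230. 233.]
holder [ 506.7 -270.6    1.9] [313. 234.] [251. 362.]
key [ 504.  -263.8    6.4] [310. 233.] [251. 360.]
can [770.   27.3  12.2] [194. 302.] [156. 254.]
reag [ 759.6 -236.7  -17.2] [280. 330.] [163. 346.]
cup [494.9 363.  -10.3] [138. 189.] [253. 132.]
[358 229  22  34 253] ((244.50547790527344, 369.883056640625), (36.71505355834961, 9.492864608764648), 29.248823165893555)
[215 276  32  27 290] ((288.7944641113281, 230.74325561523438), (8.09292984008789, 36.185142517089844), 36.38434982299805)
[249 293   6  25 120] ((305.0, 251.5), (24.0, 5.0), 0.0)
```

View pics/c1.png

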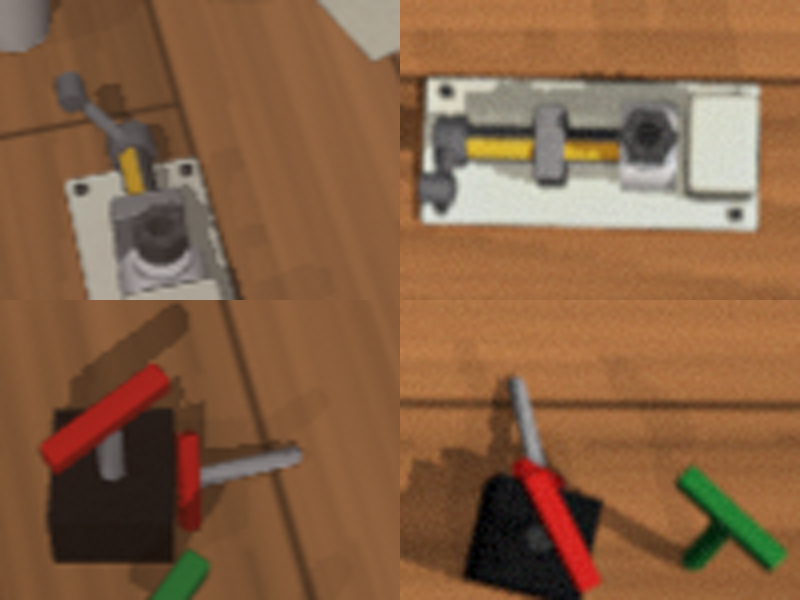

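The close crop shows that the big red key stands in the holder. The small red look-alike has toppled beside it. The flat (yellow) leans to −x, and the lever knob is at side (153,202) and top (242,204).

```bash
cat >> h.py <<'E'
def go(target,yaw,s=None):
    """turn units, then tool-frame shift in units at the yaw after turning; target is TCP"""
    s=s or env.state(); r=R.from_euler('xyz',s['tcp_rot']).as_matrix(); y0=np.arctan2(r[1,0],r[0,0])
    dy=(yaw-y0+np.pi)%(2*np.pi)-np.pi
    dy=(dy+np.pi/2)%np.pi-np.pi/2
    y1=y0+dy; M=np.c_[[np.cos(y1),np.sin(y1),0],[np.sin(y1),-np.cos(y1),0],[0,0,-1]]
    d=M.T@(np.array(target)-s['eef_pos'])
    print('turn',round(-np.degrees(dy)/5,3),'shift',np.round(d/60,3),'yaw0',round(y0,3))
E
cat > c.py <<'E'
from h import *
from scipy.optimize import least_squares
np.set_printoptions(precision=2,suppress=True)
s=shot('side');t=shot('top')
cs=[ray(t,(195+v/4-.4,195+(u-400)/4-.4),12) for u,v in ((427,78),(420,222),(760,230))]
print('plate',cs, 'yaw', np.arctan2(*( [-(cs[1]-cs[2])[0],(cs[1]-cs[2])[1]])), 'short edge',cs[0]-cs[1])
print('screw',tri(s,(187.2,224.7),t,(229.2,257.2)),ray(s,(187.2,224.7),122),ray(t,(229.2,257.2),122))
print('lever',tri(s,(152.7,202.2),t,(242,204)))
for p in (s,t):
  for n in ('lever_grip','screw','socket_floor','key_bar'):
    print(n,[(np.round(d['centre'],1).tolist(),round(d['score'],2)) for d in eyes.spot_point(n,p)[:3]])
a,b=(299.5,218),(278.7,245)
print('bar side',[ray(s,q,115) for q in (a,b)]); print('bar top',[ray(t,q,119) for q in ((260,377),(234,362.5))])
st=env.state();print(st['eef_pos'],st['tcp_rot'],st['t'])
x=np.vstack([p['pixels'][200:300,q:q+133] for p,q in ((t,310),)]); 
cv2.imwrite('pics/c2.png',cv2.resize(np.hstack([t['pixels'][210:275,330:400],s['pixels'][265:330,200:270]]),None,fx=5,fy=5,interpolation=cv2.INTER_CUBIC)[:,:,::-1])
E
python3 c.py
```

```text
plate [array([602.87, 171.08]), array([503.81, 172.94]), array([500.25, -58.31])] yaw -0.01538239789662479 short edge [99.06 -1.86]
screw [549.77  15.84 121.17] [550.18  15.19] [549.22  15.83]
lever [515.32 147.93 126.73]
lever_grip [([153.3, 203.3], 0.7)]
screw [([186.7, 224.5], 0.43)]
socket_floor [([190.3, 222.6], 0.66)]
key_bar [([288.4, 231.8], 0.77), ([305.9, 251.0], 0.66)]
lever_grip [([242.9, 204.5], 0.84)]
screw [([228.9, 257.2], 0.45)]
socket_floor [([226.9, 256.9], 0.64)]
key_bar [([230.8, 406.0], 0.85), ([246.6, 370.4], 0.83), ([251.8, 135.8], 0.62)]
bar side [array([ 473.64, -283.07]), array([ 541.04, -249.38])]
bar top [array([ 475.14, -281.58]), array([ 539.48, -247.85])]
[148.42 607.15 214.67] [3.14 0.   2.9 ] 1.8
```

View pics/c2.png

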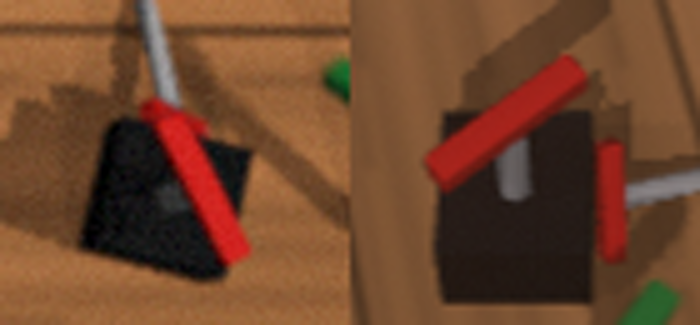

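```bash
python3 -c "
from h import *
go([515,146.7,165],np.pi-0.017)"
```

```text
turn -2.553 shift [-6.239 -7.569  0.828] yaw0 2.902
```

```bash
python3 -m inch '[[[0,0,0],-0.85,0],[[0,0,0],-0.85,0],[[0,0,0],-0.85,0],[[-0.7,-0.66,0],0,0],[[-0.7,-0.66,0],0,0],[[-0.7,-0.66,0],0,0],[[-0.7,-0.66,0],0,0],[[-0.7,-0.66,0],0,0],[[-0.7,-0.66,0],0,0],[[-0.7,-0.66,0],0,0]]'; python3 -c "
from h import *
go([515,146.7,107.5],np.pi-0.017)"
```

```text
t: 3.05
eef_pos: [438.8, 323.5, 214.8]
tcp_rot: [3.141, 0.0, 3.124]
ft_force: [1.5, 0.1, -0.6]
opening: 0.5
grip_force: 0.0
turn -0.003 shift [-1.319 -2.924  1.789] yaw0 3.124
```

```bash
python3 -m inch '[[[-0.33,-0.73,0],0,0],[[-0.33,-0.73,0],0,0],[[-0.33,-0.73,0],0,0],[[-0.33,-0.73,0],0,0],[[0,0,0.3],0,0],[[0,0,0.3],0,0],[[0,0,0.3],0,0],[[0,0,0.3],0,0],[[0,0,0],0,0],[[0,0,0],0,0]]'; python3 -c "
from h import *
go([515,146.7,107.5],np.pi-0.017)
a=shot('side');b=shot('top')
print([d for d in eyes.spot_point('lever_grip',a)[:2]])
cv2.imwrite('pics/g1.png',cv2.resize(np.hstack([a['pixels'][120:220,165:265],b['pixels'][190:290,170:270]]),None,fx=4,fy=4,interpolation=2)[:,:,::-1])"
```

```text
t: 4.3
eef_pos: [514.1, 148.4, 143.3]
tcp_rot: [3.141, 0.001, 3.124]
ft_force: [0.9, 0.7, 0.2]
opening: 0.501
grip_force: 0.0
turn -0.003 shift [-0.016 -0.029  0.596] yaw0 3.124
[]
```

View pics/g1.png

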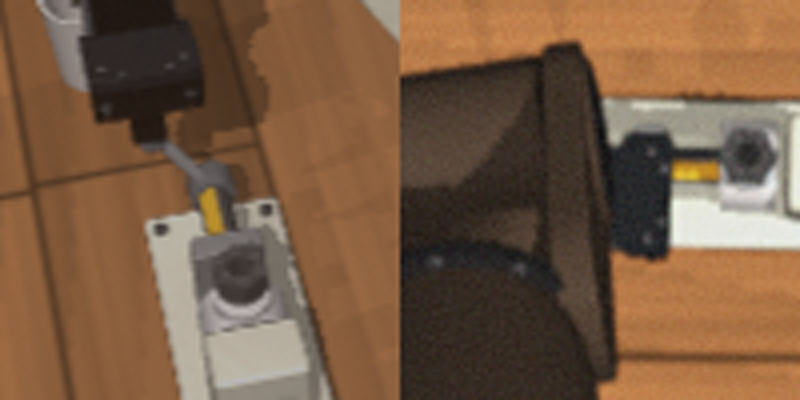

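The side view shows the gripper right over the knob (about row 155, column 202), with the cup well behind it. Next: descend and close.

```bash
python3 -m inch '[[[-0.01,-0.025,0.2],0,0],[[0,0,0.2],0,0],[[0,0,0.2],0,0],[[0,0,0],0,0],[[0,0,0],0,1],[[0,0,0],0,1],[[0,0,0],0,1],[[0,0,0],0,1],[[0,0,0],0,1],[[0,0,0],0,1]]'
```

```text
t: 5.7
eef_pos: [514.5, 147.9, 107.0]
tcp_rot: [3.14, 0.001, 3.124]
ft_force: [-0.2, 9.8, 0.2]
opening: 0.228
grip_force: 30.0
```

```bash
python3 -m inch '[[[-0.07,0,-0.035],0,1],[[-0.072,0,-0.031],0,1],[[-0.074,0,-0.026],0,1],[[-0.075,0,-0.022],0,1],[[-0.076,0,-0.017],0,1],[[-0.077,0,-0.012],0,1],[[-0.078,0,-0.007],0,1],[[-0.078,0,-0.003],0,1],[[0,0,0],0,1],[[0,0,0],0,1]]'
```

```text
t: 6.95
eef_pos: [549.3, 147.5, 116.0]
tcp_rot: [3.14, -0.002, 3.124]
ft_force: [-4.0, 8.6, 2.4]
opening: 0.228
grip_force: 30.0
```

```bash
python3 -m inch '[[[-0.025,0,0],0,1],[[-0.022,0,0],0,1],[[0,0,0],0,1],[[0,0,0],0,-0.2],[[0,0,0],0,-0.2],[[0,0,0],0,-0.2],[[0,0,0],0,-0.2],[[0,0,-0.5],0,-0.2],[[0,0,-0.6],0,-0.2],[[0,0,-0.6],0,-0.2]]'; python3 -m inch '[[[0,-0.9,0],0,-0.2],[[0,-0.9,0],0,-0.2],[[0,-0.9,0],0,-0.2],[[0,-0.9,0],0,-0.2],[[0,-0.9,0],0,-0.2],[[0,-0.9,0],0,-0.2],[[0,-0.9,0],0,-0.2],[[0,0,0],0,-0.2],[[0,0,0],0,-0.2],[[0,0,0],0,-0.2]]'; python3 -c "
from h import *
np.set_printoptions(precision=1,suppress=True)
a=shot('side');b=shot('top')
cv2.imwrite('pics/g2.png',cv2.resize(np.hstack([a['pixels'][140:240,175:275],b['pixels'][190:290,190:290]]),None,fx=4,fy=4,interpolation=2)[:,:,::-1])
L=[eyes.spot_point('lever_grip',p) for p in (a,b)];print(L)
print(tri(a,L[0][0]['centre'],b,L[1][0]['centre']))
X=[552.2,147.3,135];print('expected upright',proj(a,X),proj(b,X))
for y in (70,110): print('flat',proj(a,[550.6+(y-71)*.017,y,70]),proj(b,[550.6+(y-71)*.017,y,70]))
def yl(p,r0,r1,c0,c1):
  h=cv2.cvtColor(p['pixels'],cv2.COLOR_RGB2HSV)[r0:r1,c0:c1]; m=(h[...,0]>15)&(h[...,0]<35)&(h[...,1]>150)&(h[...,2]>100); q=np.argwhere(m)+[r0,c0]; print(len(q),q.mean(0),q.min(0),q.max(0))
  for c in np.unique(q[:,1]): k=q[q[:,1]==c][:,0]; print((c,k.min(),k.max()),end=' ')
yl(b,215,250,205,255)
"
```

```text
t: 8.2
eef_pos: [553.1, 146.1, 218.9]
tcp_rot: [3.142, -0.0, 3.124]
ft_force: [-0.1, 0.3, -1.0]
opening: 0.599
grip_force: 0.0
t: 9.45
eef_pos: [546.7, -230.6, 217.9]
tcp_rot: [3.141, -0.0, 3.126]
ft_force: [-0.5, -0.6, -0.3]
opening: 0.6
grip_force: 0.0
[[{'centre': [196.7, 300.5], 'score': 0.54}], [{'centre': [230.3, 205.7], 'score': 0.69}]]
[ 724.7  198.3 -257.3]
expected upright (np.float64(148.22425799198206), np.float64(215.3708140343004)) (np.float64(226.99874314530803), np.float64(204.2904354241025))
flat (np.float64(184.53398454360652), np.float64(222.04509348198124)) (np.float64(230.8517562527096), np.float64(236.62561865469985))
flat (np.float64(173.93383151277325), np.float64(219.4489540237727)) (np.float64(230.4781702523101), np.float64(221.36612859174522))
155 [230.4 230.5] [228 211] [233 249]
(np.int64(211), np.int64(229), np.int64(229)) (np.int64(212), np.int64(228), np.int64(232)) (np.int64(213), np.int64(228), np.int64(232)) (np.int64(214), np.int64(228), np.int64(232)) (np.int64(215), np.int64(228), np.int64(232)) (np.int64(216), np.int64(229), np.int64(232)) (np.i
[... 444 characters left out ...]
nt64(233)) (np.int64(227), np.int64(229), np.int64(233)) (np.int64(236), np.int64(231), np.int64(232)) (np.int64(237), np.int64(228), np.int64(233)) (np.int64(238), np.int64(228), np.int64(233)) (np.int64(239), np.int64(228), np.int64(233)) (np.int64(240), np.int64(228), np.int64(233)) (np.int64(241), np.int64(228), np.int64(233)) (np.int64(242), np.int64(228), np.int64(233)) (np.int64(243), np.int64(228), np.int64(233)) (np.int64(244), np.int64(228), np.int64(233)) (np.int64(245), np.int64(228), np.int64(233)) (np.int64(246), np.int64(228), np.int64(233)) (np.int64(247), np.int64(228), np.int64(233)) (np.int64(248), np.int64(229), np.int64(233)) (np.int64(249), np.int64(230), np.int64(231))
```

View pics/g2.png

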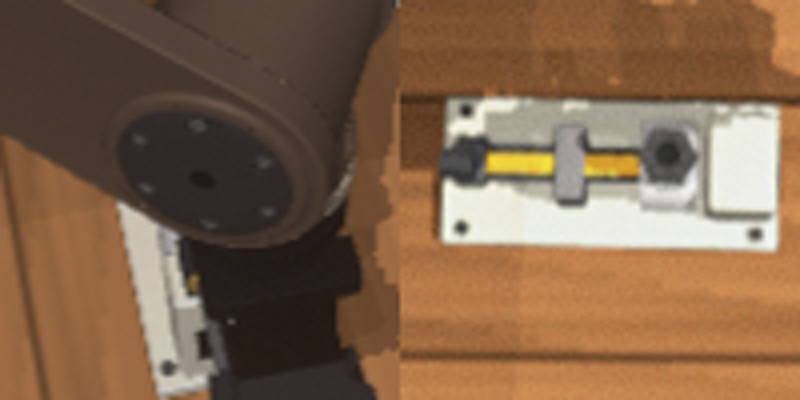

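The top crop shows the knob at about row 230.5, column 205. I predicted row 227 for upright, so it seems to lean about 0.1 rad short. The arm hides the side view, so I'll back off towards +y and look again.

```bash
python3 -m inch '[[[0.1,0.95,0],0,-0.2],[[0.1,0.95,0],0,-0.2],[[0.1,0.95,0],0,-0.2],[[0.1,0.95,0],0,-0.2],[[0.1,0.95,0],0,-0.2],[[0.1,0.95,0],0,-0.2],[[0.1,0.95,0],0,-0.2],[[0.1,0.95,0],0,-0.2],[[0.1,0.95,0],0,-0.2],[[0,0,0],0,-0.2]]';  python3 -c "
from h import *
np.set_printoptions(precision=1,suppress=True)
a=shot('side');b=shot('top')
cv2.imwrite('pics/g3.png',cv2.resize(np.hstack([a['pixels'][130:210,185:265],b['pixels'][190:270,190:270]]),None,fx=5,fy=5,interpolation=2)[:,:,::-1])
L=[eyes.spot_point('lever_grip',p) for p in (a,b)];print(L)
try:print(tri(a,L[0][0]['centre'],b,L[1][0]['centre']))
except Exception as e:print(e)
for q in (0,-.1,-.2):
  X=[552.2+75*np.sin(q),147.3,60+75*np.cos(q)];print('expected',q,proj(a,X),proj(b,X))
X=[552.2,147.3,60]; print('axis',proj(a,X),proj(b,X))
"
```

```text
t: 10.9
eef_pos: [500.4, 285.6, 217.7]
tcp_rot: [3.141, 0.0, 3.129]
ft_force: [0.4, 0.1, 0.2]
opening: 0.599
grip_force: 0.0
[[{'centre': [149.8, 213.8], 'score': 0.7}, {'centre': [134.8, 190.1], 'score': 0.67}], [{'centre': [233.3, 203.3], 'score': 0.55}]]
[542.4 150.5 126.3]
expected 0 (np.float64(148.22425799198206), np.float64(215.3708140343004)) (np.float64(226.99874314530803), np.float64(204.2904354241025))
expected -0.1 (np.float64(148.82070008272103), np.float64(212.69020249943577)) (np.float64(230.01527118775337), np.float64(204.22268581024133))
expected -0.2 (np.float64(149.60576112736453), np.float64(210.05748340546631)) (np.float64(233.03966210265364), np.float64(204.19042033569835))
axis (np.float64(166.78427700665836), np.float64(217.49737191670272)) (np.float64(230.45179543837068), np.float64(207.56839798799314))
```

View pics/g3.png

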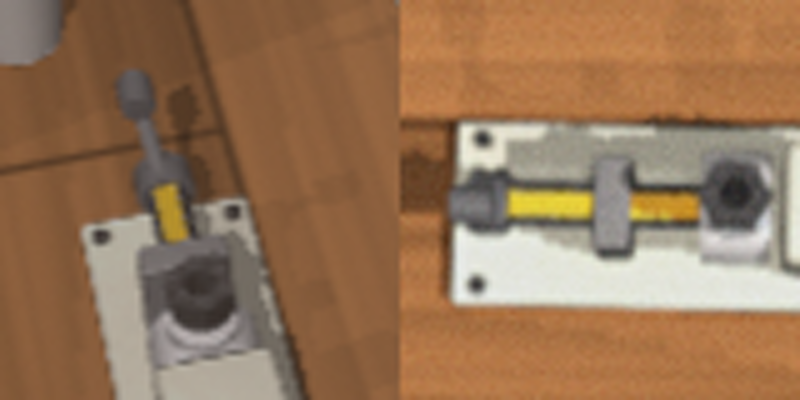

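The knob shows at side (148,211.6) and top (230.2,204), which is about 0.12 rad short of upright, so I'll re-grip and finish.

```bash
python3 -c "
from h import *
np.set_printoptions(precision=1,suppress=True)
a=shot('side');b=shot('top')
print(tri(a,(148.2,211.6),b,(230.2,203.7)))
from scipy.optimize import least_squares
def f(q): X=[552.2+75*np.sin(q[0]),q[1],60+75*np.cos(q[0])];return np.r_[np.array(proj(a,X))-(148.2,211.6),np.array(proj(b,X))-(230.2,203.7)]
r=least_squares(f,[-.1,147]);print(r.x,r.fun)
def f(q): X=[552.2+75*np.sin(q[0]),q[1],60+75*np.cos(q[0])];return np.r_[np.array(proj(a,X))-(152.7,202.2),np.array(proj(b,X))-(242,203.9)]
r=least_squares(f,[-.1,147]);print(r.x,r.fun)
go([543.7,147.3,115.5],np.pi-.017)
"
```

```text
[543.1 148.3 136.9]
[ -0.1 149.2] [ 0.3  0.5  0.4 -0.3]
[ -0.5 148.6] [ 0.1  0.2  0.1 -0.1]
turn -0.02 shift [-0.7 -2.2  1.7] yaw0 3.123
```

```bash
python3 -m inch '[[[-0.18,-0.56,0],0,-0.2],[[-0.18,-0.56,0],0,-0.2],[[-0.18,-0.56,0],0,-0.2],[[-0.18,-0.56,0],0,-0.2],[[0,0,0],0,0],[[0,0,0.35],0,0],[[0,0,0.35],0,0],[[0,0,0.35],0,0],[[0,0,0.3],0,0],[[0,0,0.3],0,0]]'; python3 -c "
from h import *
go([543.3,147.5,115.5],np.pi-.017)"
```

```text
t: 12.45
eef_pos: [542.2, 147.2, 118.3]
tcp_rot: [3.141, 0.0, 3.124]
ft_force: [-0.4, 0.5, 0.7]
opening: 0.502
grip_force: 0.0
turn -0.009 shift [-0.018  0.006  0.047] yaw0 3.124
```

```bash
python3 -m inch '[[[-0.02,0,0.03],0,0],[[0,0,0],0,1],[[0,0,0],0,1],[[0,0,0],0,1],[[0,0,0],0,1],[[0,0,0],0,1],[[0,0,0],0,1],[[0,0,0],0,1],[[0,0,0],0,1],[[0,0,0],0,1]]'; python3 -m inch '[[[-0.025,0,-0.002],0,1],[[-0.03,0,-0.003],0,1],[[-0.03,0,-0.003],0,1],[[-0.03,0,-0.001],0,1],[[-0.03,0,0],0,1],[[-0.03,0,0],0,1],[[0,0,0],0,1],[[0,0,0],0,1],[[0,0,0],0,1],[[0,0,0],0,1]]'
```

```text
t: 13.7
eef_pos: [543.8, 147.6, 117.6]
tcp_rot: [3.141, 0.001, 3.124]
ft_force: [0.1, 5.3, 2.5]
opening: 0.227
grip_force: 30.0
t: 14.95
eef_pos: [552.6, 147.5, 117.8]
tcp_rot: [3.141, -0.003, 3.124]
ft_force: [-7.2, 6.0, 5.3]
opening: 0.226
grip_force: 30.0
```

```bash
python3 -m inch '[[[0,0,0],0,0],[[0,0,0],0,0],[[0,0,0],0,0],[[0,0,0],0,0],[[0,0,-0.1],0,0],[[0,0,-0.3],0,0],[[0,0,-0.4],0,0],[[0,0.4,-0.5],0,0],[[0.1,0.9,-0.3],0,0],[[0.1,0.9,0],0,0]]'; python3 -c "
from h import *
a=shot('side');b=shot('top')
cv2.imwrite('pics/g4.png',cv2.resize(np.hstack([a['pixels'][130:210,185:265],b['pixels'][190:270,190:270]]),None,fx=5,fy=5,interpolation=2)[:,:,::-1])
L=[eyes.spot_point('lever_grip',p) for p in (a,b)];print(L)
"
```

```text
t: 16.2
eef_pos: [544.8, 280.3, 215.8]
tcp_rot: [3.14, 0.003, 3.123]
ft_force: [0.9, -0.3, -0.1]
opening: 0.499
grip_force: 0.0
[[{'centre': [185.9, 225.5], 'score': 0.7}, {'centre': [150.6, 214.4], 'score': 0.62}], [{'centre': [226.2, 204.5], 'score': 0.69}]]
```

View pics/g4.png

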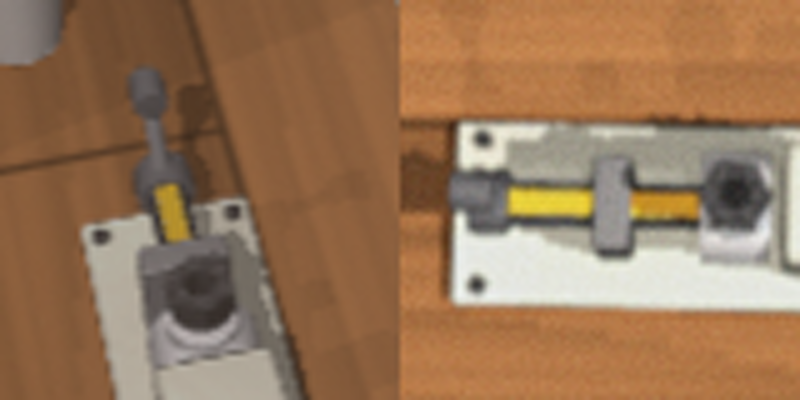

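The knob now shows at side (148,214.2) and top (227.6,204), within about 0.03 rad of upright, and the yellow flat faces up. On to the key.

```bash
python3 -m inch '[[[0,-0.5,0],0,0],[[0.05,-0.95,0],0,0],[[0.05,-0.95,0],0,0],[[0.05,-0.95,0],0,0],[[0.05,-0.95,0],0,0],[[0.05,-0.95,0],0,0],[[0.05,-0.95,0],0,0],[[0.05,-0.95,0],0,0],[[0.05,-0.95,0],0,0],[[0.05,-0.95,0],0,0]]'; python3 -m inch '[[[0,0,0],-1,0],[[0,0,0],-1,0],[[0,0,0],-1,0],[[0,0,0],-1,0],[[0,0,0],-1,0],[[0,0,0],-0.6,0],[[0,0,0],0,0],[[0,0,0],0,0],[[0,0,0],0,0],[[0,0,0],0,0]]';python3 -c "
from h import *
s=env.state();print(s['joints'])
go([507.5,-265.5,96],.475)
b=shot('top');
print([(d['centre'],d['score']) for d in eyes.spot_point('lever_grip',b)])"
```

```text
t: 17.65
eef_pos: [506.6, -266.5, 213.8]
tcp_rot: [-3.142, 0.0, 3.123]
ft_force: [1.6, -0.2, 0.9]
opening: 0.5
grip_force: 0.0
t: 18.9
eef_pos: [507.9, -263.5, 213.5]
tcp_rot: [3.142, 0.0, -2.671]
ft_force: [-0.8, -0.5, 0.3]
opening: 0.505
grip_force: 0.0
[-5.94080121e-01  4.17039272e-01  1.69230711e+00  9.64502176e-05
  1.03227892e+00 -2.63598093e+00]
turn -0.045 shift [ 0.021 -0.026  1.959] yaw0 -2.671
[([227.2, 204.0], 0.93)]
```

```bash
python3 -m inch '[[[0.01,-0.013,0.3],0,0],[[0.01,-0.013,0.3],0,0],[[0,0,0.3],0,0],[[0,0,0.3],0,0],[[0,0,0.3],0,0],[[0,0,0.3],0,0],[[0,0,0.16],0,0],[[0,0,0],0,0],[[0,0,0],0,0],[[0,0,0],0,0]]'; python3 -m inch '[[[0,0,0],0,1],[[0,0,0],0,1],[[0,0,0],0,1],[[0,0,0],0,1],[[0,0,0],0,1],[[0,0,0],0,1],[[0,0,0],0,1],[[0,0,0],0,1],[[0,0,0],0,1],[[0,0,0],0,1]]'; python3 -c "
from h import *
s=env.state();print(s['moment'],s['joints'])"
```

```text
t: 20.25
eef_pos: [507.8, -265.6, 96.6]
tcp_rot: [-3.141, 0.001, -2.67]
ft_force: [-0.5, 0.6, 0.4]
opening: 0.501
grip_force: 0.0
t: 21.5
eef_pos: [507.6, -265.4, 95.9]
tcp_rot: [3.142, 0.0, -2.67]
ft_force: [-0.2, -0.3, -0.6]
opening: 0.166
grip_force: 30.0
[0.02385756 0.07465418 0.02937937] [-5.97139636e-01  5.63885372e-01  1.80700781e+00  1.17314515e-04
  7.70717479e-01 -2.63942988e+00]
```

```bash
python3 -m inch '[[[0,0,-0.2],0,1],[[0,0,-0.3],0,1],[[0,0,-0.3],0,1],[[0,0,-0.3],0,1],[[0,0,-0.3],0,1],[[0,0,-0.3],0,1],[[0,0,-0.3],0,1],[[0,0,-0.3],0,1],[[0,0,-0.3],0,1],[[0,0,0],0,1]]'; python3 -c "
from h import *
s=env.state();print(s['moment'],s['joints'])
go([549.8,15.8,242],.507)"
```

```text
t: 22.75
eef_pos: [507.9, -265.6, 253.5]
tcp_rot: [-3.139, 0.001, -2.67]
ft_force: [-0.3, -0.3, -0.5]
opening: 0.167
grip_force: 30.0
[0.04732719 0.06831426 0.03676144] [-5.97073692e-01  3.78219568e-01  1.64000300e+00  7.87674984e-05
  1.12076435e+00 -2.63943556e+00]
turn -0.406 shift [-2.888  3.76   0.191] yaw0 -2.67
```

```bash
python3 -m inch '[[[-0.41,0.537,0],0,1],[[-0.41,0.537,0],0,1],[[-0.41,0.537,0],0,1],[[-0.41,0.537,0],0,1],[[-0.41,0.537,0],0,1],[[-0.41,0.537,0],0,1],[[-0.41,0.537,0],0,1],[[0,0,0],-0.4,1],[[0,0,0],0,1],[[0,0,0],0,1]]'; python3 -c "
from h import *
s=env.state();print(s['moment'],s['joints'])
go([549.8,15.8,225],.507)
a=shot('side');b=shot('top')
for p in (a,b): 
  for n in ('key','key_bar','screw','socket_floor'): print(n,[(np.round(d['centre'],1).tolist(),round(d['score'],2)) for d in eyes.spot_point(n,p)[:3]])
X=s['eef_pos'];K=X-[0,0,86];print('tip exp',proj(a,K),proj(b,K),proj(a,X+[0,0,19]),'screw',proj(a,[549.8,15.8,122]))
cv2.imwrite('pics/k1.png',cv2.resize(np.hstack([a['pixels'][110:210,180:280],b['pixels'][180:280,210:310]]),None,fx=4,fy=4,interpolation=2)[:,:,::-1])"
```

```text
t: 24.0
eef_pos: [558.4, 12.9, 251.7]
tcp_rot: [3.141, -0.0, -2.637]
ft_force: [-0.2, 0.3, -0.4]
opening: 0.166
grip_force: 30.0
[0.07809323 0.0430043  0.03853263] [-9.52218468e-02  3.59515375e-01  1.67503867e+00 -4.10568540e-05
  1.10746385e+00 -2.17084307e+00]
turn -0.025 shift [0.101 0.112 0.445] yaw0 -2.637
key [([299.7, 277.1], 0.81), ([174.8, 223.1], 0.7), ([356.5, 244.5], 0.61)]
key_bar [([304.2, 254.4], 0.78), ([348.9, 288.6], 0.76), ([146.3, 223.1], 0.64)]
screw [([185.7, 226.6], 0.65)]
socket_floor [([189.8, 223.6], 0.58)]
key [([249.8, 404.4], 0.93), ([210.3, 357.1], 0.53)]
key_bar [([232.4, 361.9], 0.73), ([213.9, 405.7], 0.58)]
screw []
socket_floor []
tip exp (np.float64(176.00749094567817), np.float64(226.96913076562473)) (np.float64(223.32290193853157), np.float64(258.35044992454067)) (np.float64(146.04906093755136), np.float64(224.1889386803709)) screw (np.float64(187.05436653158324), np.float64(224.507793500869))
```

View pics/k1.png

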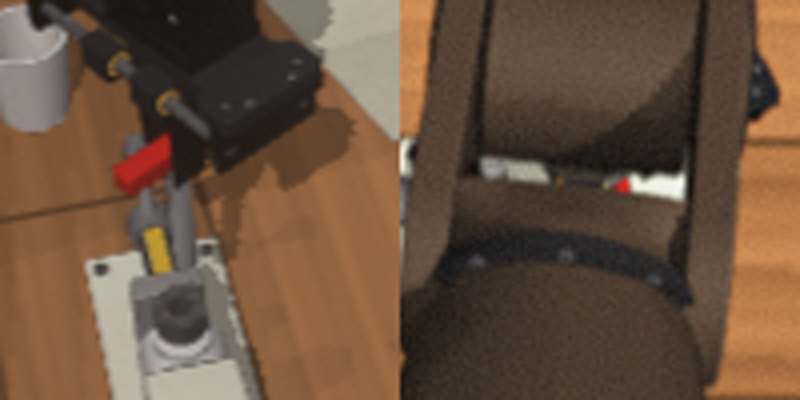

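The side crop shows the key held upright, its tip near (177,225.3), with the screw at (187,224.5). The tip may sit 1–3 mm off the gripper axis, so I'll measure the shank numerically.

```bash
python3 -c "
from h import *
a=shot('side')
g=a['pixels'].astype(int)
print('cols',list(range(214,238)))
for r in range(154,196): print(r,' '.join('%3d/%3d'%(g[r,c].mean(),g[r,c,0]-g[r,c,2]) for c in range(216,236)))
s=env.state()
for z in (0,20,40,60,80): 
  X=s['eef_pos']-[0,0,86-z]; print(z,proj(a,X), [round(proj(a,X+d)[1],1) for d in (np.array([-7,0,0]),np.array([7,0,0]))])
"
```

```text
cols [214, 215, 216, 217, 218, 219, 220, 221, 222, 223, 224, 225, 226, 227, 228, 229, 230, 231, 232, 233, 234, 235, 236, 237]
154  58/ 91  56/ 90  56/ 83  65/ 76  74/ 60  69/ 28  71/  7  53/  9  28/ 15  29/ 14  35/ 11  49/ 27  58/ 42  65/ 51  81/ 64  77/ 61  70/ 53  69/ 54  68/ 53  67/ 52
155  59/ 82  61/ 81  63/ 67  76/ 63  83/ 66  82/ 31  84/  7  62/  8  33/ 13  39/ 11  65/  8  74/ 28  65/ 42  60/ 44  60/ 45  66/ 51  69/ 53  69/ 54  68/ 54  67/ 53
156  72/ 51  75/ 36  79/ 54  82/ 64  80/ 63  76/ 30  84/  6  71/  7  52/  9  66/  7  86/  6  78/ 20  55/ 33  43/ 31  51/ 38  64/ 49  69/ 54  68/ 54  69/ 54  69/ 52
157  92/ 11  85/ 18  70/ 43  66/ 50  63/ 48  65/ 26  81/  9  98/  6  88/  7  91/  6  94/  6  85/ 23  65/ 38  48/ 35  49/ 35  61/ 47  68/ 54  69/ 55  69/ 53  69/ 53
158 107/  6  88/ 11  72/ 36  70/ 54  73/ 58  71/ 36  82/ 10  98/  7 104/  6 100/  6  95/  6  86/ 24  68/ 40  52/ 38  48/ 35  57/ 43  66/ 52  70/ 54  69/ 55  68/ 54
159 110/  6  95/  7  85/ 38  85/ 62  83/ 63  72/ 42  81/ 12  98/  7 104/  6 101/  6  94/  7  86/ 22  71/ 42  58/ 41  47/ 34  52/ 39  64/ 50  73/ 57  76/ 5
[... 5744 characters left out ...]
9/ 10
195 153/  7 160/  9 158/  9 171/  9 165/ 10 121/  9  88/ 10  77/ 10  71/ 10  71/  9  69/  9  79/  9  97/  9 148/  8 169/  8 168/  9 132/  8 122/  8 126/  8 110/  8
0 (np.float64(175.68939943375798), np.float64(226.96907460021612)) [np.float64(224.2), np.float64(229.7)]
20 (np.float64(170.3173609334987), np.float64(226.4709497437137)) [np.float64(223.7), np.float64(229.2)]
40 (np.float64(164.7939858168759), np.float64(225.95879212659233)) [np.float64(223.1), np.float64(228.8)]
60 (np.float64(159.11278772513214), np.float64(225.43200029811322)) [np.float64(222.6), np.float64(228.3)]
80 (np.float64(153.26690424908264), np.float64(224.88993793808052)) [np.float64(222.0), np.float64(227.8)]
```

```bash
cat > f.py <<'E'
from h import *
from scipy.optimize import minimize
np.set_printoptions(precision=2,suppress=True)
a=shot('side');b=shot('top')
def red(f):
    h=cv2.cvtColor(cv2.imread('pics/'+f),cv2.COLOR_BGR2HSV);m=((h[...,0]<6)|(h[...,0]>174))&(h[...,1]>190)&(h[...,2]>70)
    n,l,st,ce=cv2.connectedComponentsWithStats(m.astype(np.uint8)); i=1+np.argmax(st[1:,4]); print(f,st[1:],i); return l==i
ms,mt=red('s0.png'),red('t0.png')
def sil(p,q,S=8):
    x,y,z,w=q; c,s=np.cos(w),np.sin(w)
    pts=np.array([proj(p,[x+c*i*40-s*j*8,y+s*i*40+c*j*8,z+k*8])[::-1] for i in(-1,1) for j in(-1,1) for k in(-1,1)])
    im=np.zeros((384,512),np.uint8); cv2.fillConvexPoly(im,cv2.convexHull(np.round((pts)*256).astype(np.int32)),255,cv2.LINE_AA,8); return im/255.
def cost(q,views): return sum(((sil(p,q)-m)**2).sum() for p,m in views)
for v in ([(a,ms),(b,mt)],[(a,ms)],[(b,mt)]):
    f=(lambda q:cost(q,v)) if len(v)==2 else (lambda q:cost([q[0],q[1],q[2],q[3]],v)+(q[2]-113.5)**2*20)
    r=minimize(f,[507,-265.5,114,.47],method='Nelder-Mead',options=dict(initial_simplex=np.array([507,-265.5,114,.47])+np.vstack([np.zeros(4),np.diag([6,6,5,.15])]),maxiter=400)); print(r.x,r.fun)
print('shank at z55',ray(a,(304,232.6),55),ray(b,(249.2,364),55))
E
python3 f.py
```

```text
s0.png [[270 275  19  20 126]
 [215 276  32  27 299]] 2
t0.png [[357 197  15  19  99]
 [361 232  19  31 224]] 2
[ 507.52 -265.65  115.31    0.5 ] 184.10757400999614
[ 506.84 -264.07  113.57    0.51] 107.72483148387325
[ 506.86 -266.2   113.49    0.44] 69.84273516495523
shank at z55 [ 504.77 -272.47] [ 506.5  -264.25]
```

```bash
python3 -c "
from h import *
go([553.6,16.2,214],.507)"
```

```text
turn -0.006 shift [0.052 0.076 0.632] yaw0 -2.635
```

```bash
python3 -m inch '[[[0.026,0.038,0.1],0,1],[[0.026,0.038,0.1],0,1],[[0,0,0.15],0,1],[[0,0,0.15],0,1],[[0,0,0.13],0,1],[[0,0,0],0,1],[[0,0,0],0,1],[[0,0,0],0,1],[[0,0,0],0,1],[[0,0,0],0,1]]';python3 -c "
from h import *
a=shot('side');s=env.state()
cv2.imwrite('pics/k2.png',cv2.resize(a['pixels'][150:205,190:260],None,fx=11,fy=10.8,interpolation=2)[:,:,::-1])
for z in (0,20): print(z,proj(a,s['eef_pos']-[0,0,86-z]))
print(proj(a,[550.2,15.2,122]),s['moment'])
"
```

```text
t: 25.9
eef_pos: [553.7, 16.2, 214.3]
tcp_rot: [-3.142, 0.0, -2.635]
ft_force: [-0.9, -0.9, -1.0]
opening: 0.166
grip_force: 30.0
0 (np.float64(185.08862503344423), np.float64(225.79249861548166))
20 (np.float64(179.98464184678681), np.float64(225.29152729527434))
(np.float64(187.19674884539475), np.float64(224.70712603968025)) [0.03396242 0.07755518 0.04990196]
```

View pics/k2.png

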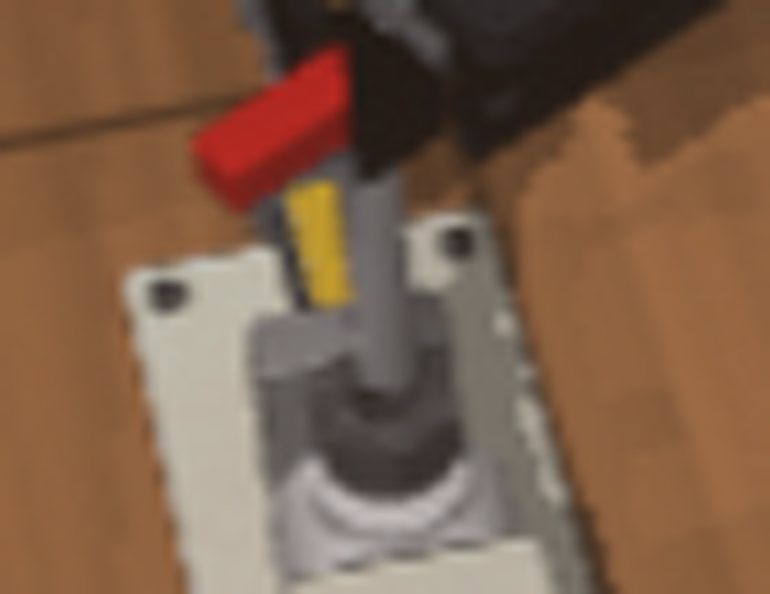

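The tip shows at (185.5,224.4) and the socket mouth at about (187.2,224.7). Lowering it 6 mm puts the tip on the mouth, so I'll descend gently.

```bash
python3 -m inch '[[[0,0,0.03],0,1],[[0,0,0.03],0,1],[[0,0,0.03],0,1],[[0,0,0.03],0,1],[[0,0,0.03],0,1],[[0,0,0.03],0,1],[[0,0,0.03],0,1],[[0,0,0],0,1],[[0,0,0],0,1],[[0,0,0],0,1]]';python3 -c "
from h import *
s=env.state();print(s['moment'],s['ft_force'])"
```

```text
t: 27.2
eef_pos: [553.2, 16.4, 201.2]
tcp_rot: [3.141, -0.001, -2.635]
ft_force: [-2.6, 2.9, -2.5]
opening: 0.172
grip_force: 30.0
[1.02430051 0.86132885 0.00989662] [-2.57140667  2.94635825 -2.54940381]
```

```bash
python3 -m inch '[[[0.007,0.02,0],0,1],[[0,0,0.03],0,1],[[0,0,0.03],0,1],[[0,0,0.03],0,1],[[0,0,0],0,1],[[0,0,0],0,1],[[0,0,0],0,1],[[0,0,0],0,1],[[0,0,0],0,1],[[0,0,0],0,1]]';python3 -c "
from h import *
s=env.state();print(s['moment'],s['ft_force'])"
```

```text
t: 28.45
eef_pos: [552.7, 17.0, 196.1]
tcp_rot: [3.142, -0.0, -2.635]
ft_force: [-1.9, 1.0, -2.6]
opening: 0.166
grip_force: 30.0
[ 0.47744125  0.38373625 -0.00191815] [-1.93554468  1.01336792 -2.56797246]
```

```bash
python3 -m inch '[[[0.012,0.008,0.02],0,1],[[0,0,0.02],0,1],[[0,0,0.02],0,1],[[0,0,0.02],0,1],[[0,0,0.02],0,1],[[0,0,0],0,1],[[0,0,0],0,1],[[0,0,0],0,1],[[0,0,0],0,1],[[0,0,0],0,1]]';python3 -c "
from h import *
s=env.state();print(s['moment'],s['ft_force'])"
```

```text
t: 29.7
eef_pos: [552.3, 17.0, 191.1]
tcp_rot: [-3.141, 0.001, -2.635]
ft_force: [-2.2, 0.9, 8.1]
opening: 0.163
grip_force: 30.0
[ 0.22071537  0.52879346 -0.03011163] [-2.1687078   0.8928795   8.11176892]
```

```bash
python3 -m inch '[[[0.01,0,0.015],0,1],[[0,0,0.0],0.7,1],[[0,0,0],0.7,1],[[0,0,0],0.7,1],[[0,0,0.005],0.5,1],[[0,0,0.005],0.5,1],[[0,0,0.005],0.5,1],[[0,0,0],0,1],[[0,0,0],0,1],[[0,0,0],0,1]]';python3 -c "
from h import *
s=env.state();print(s['moment'],s['ft_force'],s['tcp_rot'])"
```

```text
t: 30.95
eef_pos: [552.2, 17.0, 190.0]
tcp_rot: [-3.141, 0.003, -2.949]
ft_force: [-3.0, 2.7, 14.1]
opening: 0.167
grip_force: 30.0
[0.7147583  0.46555597 0.24339401] [-2.99660085  2.66412575 14.08486887] [-3.14113366  0.00339108 -2.94914323]
```

```bash
python3 -m inch '[[[0,0,0.006],0.5,1],[[0,0,0.006],0.5,1],[[0,0,0.006],0.5,1],[[0,0,0],0,1],[[0,0,0],0,1],[[0,0,0],0,1],[[0,0,0],0,1],[[0,0,0],0,1],[[0,0,0],0,1],[[0,0,0],0,1]]';python3 -c "
from h import *
s=env.state();print(s['moment'],s['ft_force'],s['tcp_rot'])"; python3 -m inch '[[[0,0,0.006],0.5,1],[[0,0,0.006],0.5,1],[[0,0,0],0,1],[[0,0,0],0,1],[[0,0,0],0,1],[[0,0,0],0,1],[[0,0,0],0,1],[[0,0,0],0,1],[[0,0,0],0,1],[[0,0,0],0,1]]';python3 -c "
from h import *
s=env.state();print(s['moment'],s['ft_force'],s['tcp_rot'])"
```

```text
t: 32.2
eef_pos: [552.2, 17.0, 188.9]
tcp_rot: [-3.141, 0.003, -3.08]
ft_force: [-1.8, 2.7, 14.1]
opening: 0.166
grip_force: 30.0
[0.70090333 0.47386275 0.21745275] [-1.82588917  2.71674228 14.07057721] [-3.14149994  0.00342283 -3.07997222]
t: 33.45
eef_pos: [552.2, 17.0, 188.3]
tcp_rot: [3.141, 0.003, 3.116]
ft_force: [-1.8, 2.3, 14.1]
opening: 0.163
grip_force: 30.0
[0.63514137 0.50433894 0.21517796] [-1.83098565  2.3063734  14.14912476] [3.14139875 0.00347866 3.11594673]
```

```bash
M="from h import *
s=env.state();print('Mz',s['moment'][2],'yaw',s['tcp_rot'][2])"
python3 -m inch '[[[0,0,0.006],0.5,1],[[0,0,0.006],0.5,1],[[0,0,0],0,1],[[0,0,0],0,1],[[0,0,0],0,1],[[0,0,0],0,1],[[0,0,0],0,1],[[0,0,0],0,1],[[0,0,0],0,1],[[0,0,0],0,1]]'|grep force;python3 -c "$M"
```

```text
ft_force: [-1.7, 2.7, 14.2]
grip_force: 30.0
Mz 0.20743956604698574 yaw 3.0287285942466458
```

```bash
M="from h import *
s=env.state();print('Mz',s['moment'][2],'yaw',s['tcp_rot'][2])"
python3 -m inch '[[[0,0,0.006],0.4,1],[[0,0,0.006],0.4,1],[[0,0,0],0,1],[[0,0,0],0,1],[[0,0,0],0,1],[[0,0,0],0,1],[[0,0,0],0,1],[[0,0,0],0,1],[[0,0,0],0,1],[[0,0,0],0,1]]'|grep force;python3 -c "$M"
```

```text
ft_force: [-1.6, 1.8, 15.8]
grip_force: 30.0
Mz 0.2483403993534837 yaw 2.958874051986625
```

```bash
M="from h import *
s=env.state();print('Mz',s['moment'][2],'yaw',s['tcp_rot'][2])"
python3 -m inch '[[[0,0,0.003],0.25,1],[[0,0,0.003],0.25,1],[[0,0,0],0,1],[[0,0,0],0,1],[[0,0,0],0,1],[[0,0,0],0,1],[[0,0,0],0,1],[[0,0,0],0,1],[[0,0,0],0,1],[[0,0,0],0,1]]'|grep force;python3 -c "$M"
```

```text
ft_force: [-2.3, 2.5, 16.7]
grip_force: 30.0
Mz 0.2583524413642595 yaw 2.9152995628814105
```

```bash
M="from h import *
s=env.state();print('Mz',s['moment'][2],'yaw',s['tcp_rot'][2])"
python3 -m inch '[[[0,0,0.003],0.25,1],[[0,0,0.003],0.25,1],[[0,0,0],0,1],[[0,0,0],0,1],[[0,0,0],0,1],[[0,0,0],0,1],[[0,0,0],0,1],[[0,0,0],0,1],[[0,0,0],0,1],[[0,0,0],0,1]]'|grep force;python3 -c "$M
import time
print([round(env.state()['moment'][2],3) for _ in range(3)])"
```

```text
ft_force: [-2.4, 2.1, 16.3]
grip_force: 30.0
Mz 0.2411229636247723 yaw 2.8716697696504063
[np.float64(0.241), np.float64(0.241), np.float64(0.241)]
```

```bash
M="from h import *
s=env.state();print('Mz',s['moment'][2],'yaw',s['tcp_rot'][2])"
python3 -m inch '[[[0,0,0.004],0.4,1],[[0,0,0.004],0.4,1],[[0,0,0],0,1],[[0,0,0],0,1],[[0,0,0],0,1],[[0,0,0],0,1],[[0,0,0],0,1],[[0,0,0],0,1],[[0,0,0],0,1],[[0,0,0],0,1]]'|grep force;python3 -c "$M"
```

```text
ft_force: [-2.1, 2.5, 15.2]
grip_force: 30.0
Mz 0.21777419603451145 yaw 2.8018746290911025
```

```bash
M="from h import *
s=env.state();print('Mz',s['moment'][2],'yaw',s['tcp_rot'][2])"
python3 -m inch '[[[0,0,0.0045],0.4,1],[[0,0,0.0045],0.4,1],[[0,0,0],0,1],[[0,0,0],0,1],[[0,0,0],0,1],[[0,0,0],0,1],[[0,0,0],0,1],[[0,0,0],0,1],[[0,0,0],0,1],[[0,0,0],0,1]]'|grep force;python3 -c "$M"
```

```text
ft_force: [-2.0, 1.1, 15.0]
grip_force: 30.0
Mz 0.13990550244986014 yaw 2.732088810205721
```

```bash
M="from h import *
s=env.state();print('M',s['moment'],'yaw',s['tcp_rot'],s['eef_pos'],s['t'])"
python3 -m inch '[[[0,0,0.0045],0.4,1],[[0,0,0.0045],0.4,1],[[0,0,0],0,1],[[0,0,0],0,1],[[0,0,0],0,1],[[0,0,0],0,1],[[0,0,0],0,1],[[0,0,0],0,1],[[0,0,0],0,1],[[0,0,0],0,1]]'|grep -E 'force|open';python3 -c "$M"
```

```text
ft_force: [-1.8, 1.8, 16.7]
opening: 0.168
grip_force: 30.0
M [0.43204549 0.57082434 0.22486732] yaw [3.14015479 0.0033235  2.66231296] [552.27942883  16.80869012 184.67761781] 42.2
```

```bash
M="from h import *
s=env.state();print('Mz',s['moment'][2],'yaw',s['tcp_rot'][2])"
python3 -m inch '[[[0,0,0.0045],0.4,1],[[0,0,0.0045],0.4,1],[[0,0,0],0,1],[[0,0,0],0,1],[[0,0,0],0,1],[[0,0,0],0,1],[[0,0,0],0,1],[[0,0,0],0,1],[[0,0,0],0,1],[[0,0,0],0,1]]'|grep force;python3 -c "$M"
```

```text
ft_force: [-2.3, 2.0, 17.2]
grip_force: 30.0
Mz 0.3291865690112064 yaw 2.592664696228348
```

Contact: the torque has started to rise above the free 0.22 N m. Small steps from here.

```bash
M="from h import *
s=env.state();print('Mz',s['moment'][2],'yaw',s['tcp_rot'][2])"
python3 -m inch '[[[0,0,0.002],0.2,1],[[0,0,0.002],0.2,1],[[0,0,0],0,1],[[0,0,0],0,1],[[0,0,0],0,1],[[0,0,0],0,1],[[0,0,0],0,1],[[0,0,0],0,1],[[0,0,0],0,1],[[0,0,0],0,1]]'|grep force;python3 -c "$M"
```

```text
ft_force: [-1.9, 1.2, 18.2]
grip_force: 30.1
Mz 0.398387559217667 yaw 2.5579050092631306
```

```bash
M="from h import *
s=env.state();print('Mz',s['moment'][2],'yaw',s['tcp_rot'][2],s['t'])"
python3 -m inch '[[[0,0,0.001],0.1,1],[[0,0,0.001],0.1,1],[[0,0,0],0,1],[[0,0,0],0,1],[[0,0,0],0,1],[[0,0,0],0,1],[[0,0,0],0,1],[[0,0,0],0,1],[[0,0,0],0,1],[[0,0,0],0,1]]'|grep force;python3 -c "$M"
```

```text
ft_force: [-2.5, 0.3, 18.5]
grip_force: 30.1
Mz 0.3975983411484667 yaw 2.540574109671261 45.95
```

```bash
python3 -m inch '[[[0,0,-0.015],0,1],[[0,0,0],0,1],[[0,0,0],0,0],[[0,0,0],0,0],[[0,0,0],0,0],[[0,0,0],0,0],[[0,0,0],0,0],[[0,0,-0.1],0,0],[[0,0,-0.3],0,0],[[0,0,-0.5],0,0]]'; python3 -m inch '[[[0,0,-0.6],0,0],[[0,0,-0.6],0,0],[[0,0,-0.6],0,0],[[0.5,0.5,0],0,0],[[0.6,0.6,0],0,0],[[0.6,0.6,0],0,0],[[0.6,0.6,0],0,0],[[0.6,0.6,0],0,0],[[0,0,0],0,0],[[0,0,0],0,0]]'; python3 -c "
from h import *
a=shot('side');b=shot('top')
for p in (a,b):
  for n in ('key_bar','lever_grip','key','cup','can','reagent'): print(n,[(np.round(d['centre'],1).tolist(),round(d['score'],2)) for d in eyes.spot_point(n,p)[:4]])
  h=cv2.cvtColor(p['pixels'],cv2.COLOR_RGB2HSV);m=((h[...,0]<6)|(h[...,0]>174))&(h[...,1]>190)&(h[...,2]>70)
  n,l,st,ce=cv2.connectedComponentsWithStats(m.astype(np.uint8));print(st[1:].tolist())
q=[550.2,15.2,104-6.2+103];print('bar expected if seated',proj(a,q),proj(b,q))
"
```

```text
t: 47.2
eef_pos: [551.0, 16.8, 237.1]
tcp_rot: [-3.141, -0.001, 2.54]
ft_force: [0.2, 0.3, -0.3]
opening: 0.498
grip_force: 0.0
t: 48.45
eef_pos: [506.4, 258.5, 345.0]
tcp_rot: [3.142, 0.0, 2.54]
ft_force: [-0.5, -1.2, -0.1]
opening: 0.501
grip_force: 0.0
key_bar [([350.9, 288.2], 0.9), ([164.4, 219.7], 0.8), ([307.6, 252.2], 0.74)]
lever_grip [([148.1, 215.4], 0.7)]
key [([194.1, 222.2], 0.73), ([357.4, 245.3], 0.62), ([297.9, 279.4], 0.61)]
cup []
can [([195.8, 298.6], 0.69)]
reagent [([279.5, 329.0], 0.86)]
[[204, 161, 32, 9, 222], [249, 293, 6, 25, 136]]
key_bar [([212.5, 406.1], 0.75), ([228.0, 254.0], 0.68), ([232.1, 363.4], 0.62)]
lever_grip [([230.1, 203.7], 0.92)]
key [([232.5, 256.5], 0.77), ([250.7, 406.0], 0.68), ([209.0, 356.7], 0.51)]
cup []
can [([154.6, 255.2], 0.87)]
reagent [([160.7, 345.7], 0.64), ([229.5, 205.9], 0.54)]
[[247, 211, 18, 31, 199], [358, 230, 13, 7, 52]]
bar expected if seated (np.float64(166.44075144303764), np.float64(222.59838263162658)) (np.float64(224.8533527633799), np.float64(257.27405756252045))
```

```bash
python3 -c "
from h import *
np.set_printoptions(precision=1,suppress=True)
from scipy.optimize import minimize
exec(open('f.py').read().split('def sil')[1].join(['def sil','']).split('for v in')[0])
a=shot('side');b=shot('top')
def red(p,box):
  h=cv2.cvtColor(p['pixels'],cv2.COLOR_RGB2HSV);m=((h[...,0]<6)|(h[...,0]>174))&(h[...,1]>190)&(h[...,2]>70);o=m*0;r0,r1,c0,c1=box;o[r0:r1,c0:c1]=m[r0:r1,c0:c1];return o
v=[(a,red(a,(150,180,195,245))),(b,red(b,(205,245,240,270)))]
x0=np.array([548,17,201,-.6]);r=minimize(lambda q:cost(q,v),x0,method='Nelder-Mead',options=dict(initial_simplex=x0+np.vstack([np.zeros(4),np.diag([6,6,5,.15])]),maxiter=400));print('bar',r.x,r.fun)
g=cv2.cvtColor(cv2.imread('pics/g4.png'),cv2.COLOR_BGR2GRAY);g=cv2.resize(g,(160,80),interpolation=cv2.INTER_AREA)
g3=cv2.cvtColor(cv2.imread('pics/g3.png'),cv2.COLOR_BGR2GRAY);g3=cv2.resize(g3,(160,80),interpolation=cv2.INTER_AREA)
n=cv2.cvtColor(np.hstack([a['pixels'][130:210,185:265],b['pixels'][190:270,190:270]]),cv2.COLOR_RGB2GRAY)
for nm,(r0,r1,c0,c1) in dict(sideknob=(12,26,24,36),topknob=(32,46,89,95)).items():
  for k,im in (('g3',g3),('g4',g),('now',n)): print(nm,k,'diff vs now',np.abs(im[r0:r1,c0:c1].astype(int)-n[r0:r1,c0:c1]).mean()); 
print(g[30:48,92],g3[30:48,92],n[30:48,92],sep='\n')
"
```

```text
bar [545.5  20.2 198.   -0.4] 211.2884890426759
sideknob g3 diff vs now 7.315476190476191
sideknob g4 diff vs now 1.4642857142857142
sideknob now diff vs now 0.0
topknob g3 diff vs now 23.071428571428573
topknob g4 diff vs now 3.0476190476190474
topknob now diff vs now 0.0
[217 218 208 169 114  97 111 121 127 116 102 108 158 211 226 227 230 234]
[213 215 204 184 165 158 134  92  94 113 121 119 109 100 128 188 227 237]
[211 219 206 169 107  91 109 121 124 112 103 100 160 220 226 225 228 233]
```

```bash
python3 -c "
from cell import env
print(env.job_done())"
```

```text
the job is handed in; nothing more can be done
None
```

The job is handed in at about 49 s of the 72 s allowed: flat within about 0.03 rad of straight up, lock screw tightened to about 0.2 N m above its free torque, and red key left in the screw fully seated, leaning slightly; nothing touched the can, bottle or cup, though the arm hid the cup in the last look.

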